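# Press a stud home with ratchet forceps and release them

### The arm

A 7-joint arm with a two-finger parallel gripper is mounted at the origin on the work surface. World frame = base frame: x ahead of the robot, y to its left, z up, the work surface at z = 0. Lengths are in m, angles in rad, forces in N, time in s.
With the tool pointing down it reaches from about 0.4 to 0.875 m from the base axis. Payload 19.3 kg.
Tool frame: the origin (TCP) lies at the very end of the fingers, on their centre line; the grasp point (between the pads) lies 19 mm behind it; z points along the fingers, y is the direction in which the jaws open and shut (so a half turn about z gives the same grasp; the last joint's range is limited). The gripper opens to 85 mm and grips with 20 to 120 N. Pads are 22 mm wide; open, the fingers measure 114 mm over their backs; the gripper's body (76 mm by 85 mm) begins 54 mm behind the grasp point. The pads swing forward as they close: fully open they stand 13 mm farther back than shut.
Start: joints at [1.138, 0.521, -0.036, 1.599, 0.021, 1.021, -0.113], TCP at [0.222, -0.584, 0.231] pointing down, gripper open.
Joint ranges: [-2.91, 2.91], [-0.3, 2.13], [-1.5, 1.42], [0.17, 2.43], [-1.26, 4.41], [0.16, 1.93], [-2.52, 2.52]. Speed limits (rad/s): [1.89, 1.89, 2.39, 2.39, 3.01, 3.01, 3.01].

### API

Orientations are given as [roll, pitch, yaw] about the fixed x, y, z axes, in that order (R = Rz(yaw) Ry(pitch) Rx(roll)).
In Python, from workcell import bot, grab_frame, calibration, workorder gives the robot as it stands.
- The arm moves only by the tool move_arm, never from a script. Its arguments are lists of equal length, an entry for each row: "jaw": the closure in counts, from 0 (fully open) to 255 (shut); "dp": the shift along the tool's x, y, z in units of 800 mm (1.0 is 800 mm), a list of three; "rotation": the turn, a rotation vector about the tool's x, y, z in units of pi rad (1.0 is pi rad), a list of three. In form: {"jaw": [jaw, ...], "dp": [[dx, dy, dz], ...], "rotation": [[rx, ry, rz], ...]}. A call has 1 to 10 rows; each row shifts and turns the commanded pose from where the row before left it, along the tool's axes as they then stand; what a row does not reach is not made up. A row lasts 1/8 s, in which the tool goes at most 62.5 mm and 10.7 degrees, less where a joint would pass 70% of its speed; a pose out of reach is approached as far as the arm can. A call with a number of a shift or a turn outside -1 to 1 is refused whole. A call with a gripper value outside its range is refused whole. The fingers move at their own pace and stop on an object; "squeeze" is the grip in N (left out, the last holds). Time passes only in rows, so rows that do not move let the fingers close. It gives the time, the measured TCP pose, the force and the opening at its end, in the units of the state.
- bot.observe(): the state, without advancing time (a new reading comes with each control period).
- grab_frame(name): name is "scene" or "top" or "wrist"; returns the picture (384x512x3 uint8, blue, green, red); there is no depth.
- calibration(name): a dict with "camera_matrix" (3x3 intrinsics, pixels), "T" (4x4, takes a point from camera to world coordinates). Camera axes: x right, y down, z forward; pixel columns grow to the right and rows downward; lengths in m; the calibration is good to about 2 mm. A picture is of the moment at which its call begins: read the wrist's pose just before it. calibration takes no time and is no camera call; for the wrist camera it gives the pose at the moment of the call.
- workorder.job_done(): hands the job in, once; it reports no verdict.
The state is a dict: "clock": time; "qpos": joint angles; "qd": joint speeds; "joint_efforts": joint torques, N m; "position": TCP position; "tool_rot": TCP orientation; "force": force on the tool from outside, world axes, zero at the start; "moment": the same for the moment, N m; "grip_width": finger opening in m.
Only numpy, scipy, OpenCV 4.12 (cv2) and the standard library are available. Lean on these libraries where they do the work, as an engineer would, in place of code of your own. Each camera call takes 0.05 s, during which the arm holds its last target. There are 200 camera calls.

### The job

Use the locking forceps on the stand to press the domed stud to the bottom of its blind hole: swing the loose handle towards the fixed one until the stud bottoms and the handle pushes back with about 15 N, then take the hand right off for a second so that the ratchet alone holds the handle. After that press the handle down out of the ratchet teeth and let it swing wide open again. Never load the handle with more than 25 N, do not push the stud itself, and leave the other things where they are.

Things in the scene. Friction and masses are not known exactly. Their poses are not given: they have to be found in the camera images.
- stand: Grey base plate 150 x 100 x 12 mm fixed to the table, holding large steel locking forceps flat, mid-plane 60 mm up. Origin: on the table under the pivot; +x from pivot to jaws, both handles point to -x; +y is the loose handle's side; z up. The fixed handle's ring plate (36 mm wide, 7 thick) is centred at (-133, -21, 60) mm; the fixed jaw at +y carries a 30 mm wooden block
- pivot (a point): Centre of the pivot, 60 mm above the table; the loose handle swings about the vertical line through it, open when its direction is 0.58 rad from the stand's -x towards +y. Its plate pushed at the outer rim towards the stand's -y closes the forceps. From 0.16 rad on a ratchet tooth clicks past every 0.07 rad; let go, the handle springs back to the last tooth passed and stays
- finger_plate (a point): Centre of the top of the loose handle's ring plate: 36 mm across, 7 mm thick, a web closes the ring so it acts as a flat disc; top 63.5 mm above the table, clear below to the table, 135 mm from the pivot, moving with the handle. Pushing it closed takes under 10 N while clicking and driving the stud; once the stud bottoms the push rises about 3 N per mm
- handle: The springy loose handle. Origin 15 mm from the pivot; its -x runs to the ring plate's centre, 120 mm off. Plate pressed down 4 to 7 mm (5 to 9 N; hard stop at 9 mm) it leaves the teeth and jumps back a little or springs right open. If friction under the finger holds it, keep it down and lead it towards +y for 40 mm or more, then lift off; lifted too early it catches again.
- stud: Brass dome-headed stud, head 12 mm across, shank 6 mm, standing out of the wooden block towards the moving jaw. Origin at the head's centre. It slides stiffly (7 N) along the stand's +y; the hole's depth cannot be seen: the head stops 2 to 8 mm short of the block, after 6 to 10 mm of travel
- glue_bottle: Bystander: small upright bottle, 32 mm across, 75 mm tall. Origin at its base
- case: Bystander: flat metal case 90 x 55 x 22 mm. Origin at its base
- screwdriver: Bystander: screwdriver 150 mm long, lying. Origin at its middle
- jaw: The moving jaw, 66 mm long and 8 mm wide, on the stand's -y side, presses the stud's dome 55 mm from the pivot. Origin at the pivot; turns with the handle about z (the handle leads it by up to 0.07 rad as the shank flexes). The stud bottoms when the jaw has turned somewhere between 0.26 and 0.38 rad from open

How it is judged:
By the outcome, as a careful person would: the job done as asked, in the order asked, and still so for the second after the job is handed in, with the robot touching nothing.
It also fails if it takes over 64 s, if anything falls off the work surface, if the arm or the gripper's body presses on something with over 40 N, if the wrist force passes 120 N, or if a joint passes its speed limit or range.

## Working session

There is one attempt and no reset: what is moved stays moved. The work goes in short steps, Python scripts to look and compute and a tool call to move; the robot and the scene stay as the last step left them, time stands still between calls to the robot, and variables do not carry over. Pictures are saved under pics/ and viewed, about 8 in all and at most 12, crops included, and the job is handed in when it is done.

Besides the shell and the picture viewer there is one more tool, called after "Emit:" as name(argument=value, ...) on one line, values as JSON. move_arm: Moves the arm, as the interface text tells. Shifts and turns lie within -1 to 1; 1 stands for 800 mm of shift or pi rad of turn. Its arguments: {"type":"object","properties":{"jaw":{"type":"array","items":{"type":"number"}},"dp":{"type":"array","items":{"type":"array","items":{"type":"number","minimum":-1,"maximum":1}}},"rotation":{"type":"array","items":{"type":"array","items":{"type":"number","minimum":-1,"maximum":1}}},"squeeze":{"type":"number"}},"required":["jaw","dp","rotation"]}

```bash
mkdir -p pics; ls
python3 - <<'E'
from workcell import bot, grab_frame, calibration
import cv2,numpy as np
for n in("scene","top"):
    im=grab_frame(n); cv2.imwrite(f"pics/{n}0.png",im); c=calibration(n); print(n,np.round(c["camera_matrix"],1).tolist(),np.round(c["T"],3).tolist())
print(bot.observe())
a=cv2.imread("pics/top0.png"); cv2.imwrite("pics/top0b.png",cv2.resize(a,(800,600),interpolation=cv2.INTER_CUBIC))
E
```

```text
pics
scene [[388.4, 0.0, 261.4], [0.0, 388.4, 194.9], [0.0, 0.0, 1.0]] [[-0.405, 0.567, -0.717, 1.171], [0.914, 0.242, -0.325, 0.291], [-0.01, -0.787, -0.617, 0.535], [0.0, 0.0, 0.0, 1.0]]
top [[369.0, 0.0, 261.1], [0.0, 369.0, 184.8], [0.0, 0.0, 1.0]] [[-0.001, -0.985, 0.173, 0.515], [-1.0, -0.001, -0.016, 0.047], [0.016, -0.173, -0.985, 0.927], [0.0, 0.0, 0.0, 1.0]]
{'clock': 0.1, 'qpos': array([ 1.13779762,  0.52194923, -0.03629246,  1.59987968,  0.02121836,
        1.02107104, -0.1128169 ]), 'qd': array([ 0.00011456, -0.00255166,  0.00233818, -0.00421311, -0.00043797,
        0.00123131, -0.00137149]), 'joint_efforts': array([ 4.20889672e-03, -9.28497005e+01,  1.98420592e+00, -3.70539165e+01,
        1.82225159e-02,  5.22474103e-03,  7.13409645e-05]), 'position': array([ 0.22166587, -0.58409895,  0.23081245]), 'tool_rot': array([-3.14067526e+00,  9.41152728e-05,  3.62748861e-01]), 'force': array([0.67800294, 0.23120348, 1.30915716]), 'moment': array([-0.00838466, -0.00029897,  0.01015012]), 'grip_width': 0.08537263066738499}
```

View pics/top0b.png

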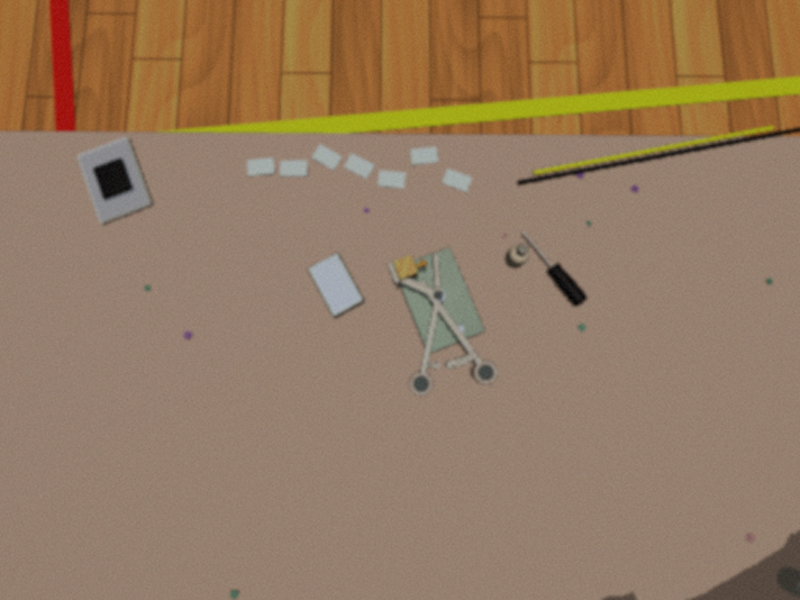

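View pics/scene0.png

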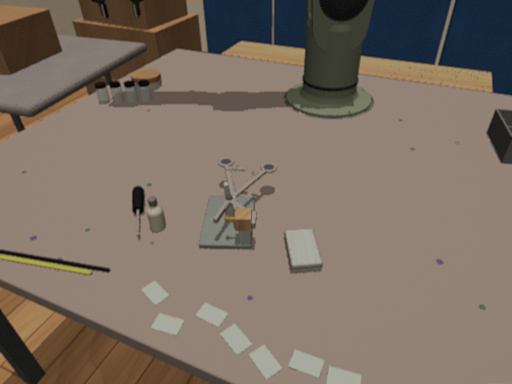

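```bash
python3 - <<'E'
import cv2
a=cv2.imread("pics/top0.png")[145:265,235:345]; cv2.imwrite("pics/crop1.png",cv2.resize(a,None,fx=5,fy=5,interpolation=cv2.INTER_CUBIC))
E
cat > h.py <<'E'
import numpy as np
from workcell import bot, grab_frame, calibration
from scipy.spatial.transform import Rotation as R
def px2w(n,u,v,z,c=None):
    c=c or calibration(n); K=np.array(c["camera_matrix"]);T=np.array(c["T"])
    d=T[:3,:3]@np.linalg.solve(K,[u,v,1.]); o=T[:3,3]; return o+d*(z-o[2])/d[2]
def w2px(n,p,c=None):
    c=c or calibration(n); K=np.array(c["camera_matrix"]);T=np.array(c["T"])
    q=K@(T[:3,:3].T@(np.array(p)-T[:3,3])); return q[:2]/q[2]
E
```

```text
(no output)
```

View pics/crop1.png

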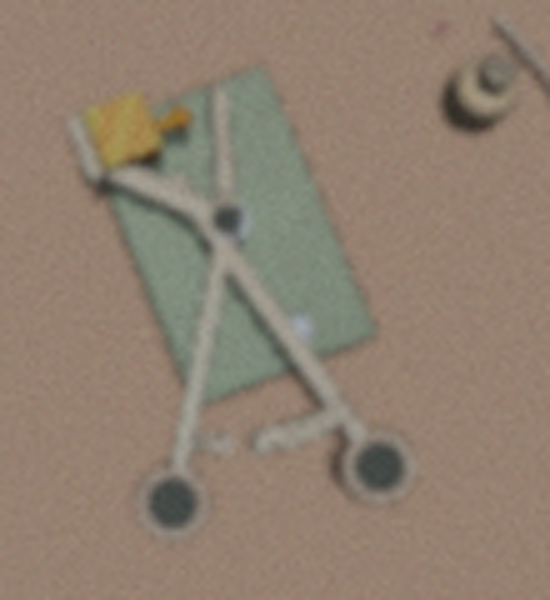

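The top crop shows the pivot at (228,219), the loose ring at (173,501), the fixed ring at (379,466) and the stud and block at upper left.

Run:
```python
from h import *
f=lambda u,v,z:px2w("top",235+(u+.5)/5-.5,145+(v+.5)/5-.5,z)
P=f(228,219,.064);L=f(173,501,.0635);F=f(379,466,.0635)
print(P,L,F)
print("dist",np.linalg.norm((L-P)[:2]),np.linalg.norm((F-P)[:2]),np.hypot(133,21))
aL=np.arctan2(*(L-P)[1::-1]);aF=np.arctan2(*(F-P)[1::-1])
print("ang",aL,aF, "stand -x dir from L",aL+.58,"from F",aF-np.arctan2(21,133), )
for p in (P,L,F): print(w2px("scene",p))
c=calibration("wrist");print(np.round(c["T"],3).tolist()); print(w2px("wrist",P),w2px("wrist",L))
for u,v in((183,399),(375,333),(262,64)): print("plate corner",f(u,v,.012))
```

```text
[ 0.65747677 -0.01224398  0.064     ] [0.52548465 0.01452449 0.0635    ] [ 0.54140982 -0.08124791  0.0635    ]
dist 0.13467914245955714 0.13502991972259168 134.6476884316994
ang 2.94150284203821 -2.6052135521009108 stand -x dir from L 3.52150284203821 from F -2.761815429082926
[228.40665471 197.75708792]
[267.69560566 166.12969622]
[225.22380532 160.39875468]
[[0.356, -0.901, -0.248, 0.285], [-0.934, -0.343, -0.094, -0.559], [-0.001, 0.265, -0.964, 0.373], [0.0, 0.0, 0.0, 1.0]]
[-440.1414662  -927.21828274] [-435.30155293 -572.44268271]
plate corner [0.57588049 0.00738875 0.012     ]
plate corner [ 0.60860862 -0.08850763  0.012     ]
plate corner [ 0.74630577 -0.03401606  0.012     ]
```

Emit:
move_arm(jaw=[255,255,255,255,255,255,255,255,255,255], dp=[[0.0325,-0.0306,0],[0.0325,-0.0306,0],[0.0325,-0.0306,0],[0.0325,-0.0306,0],[0.0325,-0.0306,0],[0.0325,-0.0306,0],[0.0325,-0.0306,0],[0.0325,-0.0306,0],[0.0325,-0.0306,0],[0.0325,-0.0306,0]], rotation=[[0,0,0],[0,0,0],[0,0,0],[0,0,0],[0,0,0],[0,0,0],[0,0,0],[0,0,0],[0,0,0],[0,0,0]])

```text
clock: 1.35
position: [0.3783, -0.2621, 0.2312]
tool_rot: [-3.141, 0.0, 0.363]
force: [0.3, -0.5, 0.9]
grip_width: 0.0
```

Emit:
move_arm(jaw=[255,255,255,255,255,255,255,255,255,255], dp=[[0.0325,-0.0306,0],[0.0325,-0.0306,0],[0.0325,-0.0306,0],[0.0325,-0.0306,0],[0.0325,-0.0306,0],[0.0325,-0.0306,0],[0.0325,-0.0306,0],[0.0325,-0.0306,0],[0.0325,-0.0306,0],[0.0325,-0.0306,0]], rotation=[[0,0,0],[0,0,0],[0,0,0],[0,0,0],[0,0,0],[0,0,0],[0,0,0],[0,0,0],[0,0,0],[0,0,0]])

```text
clock: 2.6
position: [0.5345, 0.059, 0.2311]
tool_rot: [-3.142, 0.0, 0.363]
force: [0.6, -0.5, -0.3]
grip_width: -0.0003
```

Emit:
move_arm(jaw=[255,255,255,255,255,255,255], dp=[[0,0,0],[0,0,0],[0,0,0],[0,0,0],[0,0,0],[0,0,0],[0,0,0]], rotation=[[0,0,0.03],[0,0,0.03],[0,0,0.03],[0,0,0.03],[0,0,0.03],[0,0,0.03],[0,0,0]])

```text
clock: 3.48
position: [0.5341, 0.058, 0.2311]
tool_rot: [3.141, 0.0, -0.202]
force: [-0.5, -0.3, 0.6]
grip_width: 0.0004
```

Run:
```python
from h import *
import cv2
a=grab_frame("wrist");c=calibration("wrist");np.savez("w1.npz",T=c["T"],K=c["camera_matrix"])
cv2.imwrite("pics/w1.png",cv2.resize(a,(800,600),interpolation=cv2.INTER_CUBIC))
p=bot.observe()["position"]
s=800/512
for q in ([.6575,-.0122,.064],[.5255,.0145,.0635],[.5414,-.0812,.0635],p,[p[0],p[1],.0635],[.755,.073,.0]): print(w2px("wrist",q,c)*s)
```

```text
[477.2849218   66.26534337]
[468.85326666 275.78503842]
[602.31513932 226.76777999]
[408.55330475 378.58613413]
[406.39506227 276.04818239]
[325.2571658  -32.97246308]
```

View pics/w1.png

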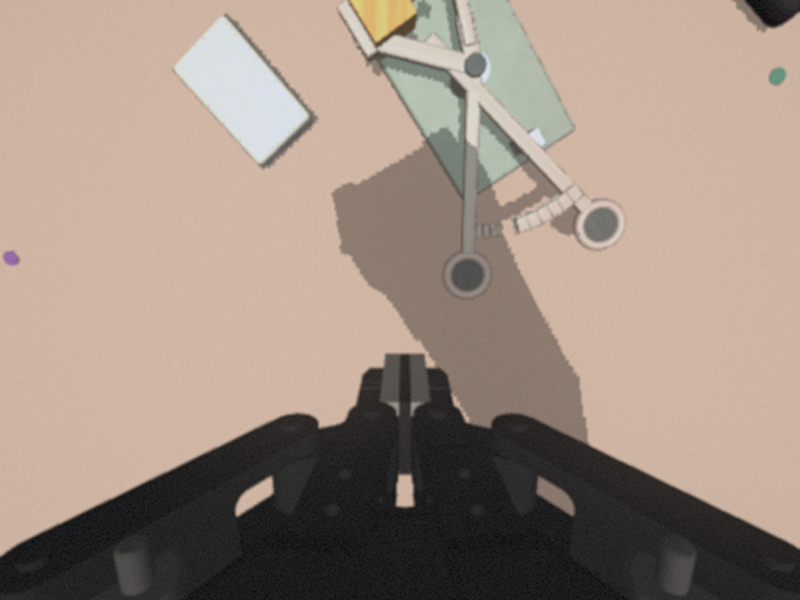

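The wrist view puts the pivot at (475,66), the loose ring at (466,275) and the fixed ring at (600,224). Each is within about 2 px (1.4 mm) of prediction, and the closed fingertips are slim, about 13 mm across. Next I descend beside the loose ring.

Emit:
move_arm(jaw=[255,255,255,255,255,255,255,255,255], dp=[[0,0,0.029],[0,0,0.029],[0,0,0.029],[0,0,0.029],[0,0,0.029],[0,0,0.029],[0,0,0.029],[0,0,0.029],[0,0,0]], rotation=[[0,0,0],[0,0,0],[0,0,0],[0,0,0],[0,0,0],[0,0,0],[0,0,0],[0,0,0],[0,0,0]])

```text
clock: 4.65
position: [0.5333, 0.0579, 0.0445]
tool_rot: [3.141, 0.003, -0.201]
force: [0.1, -0.7, 1.2]
grip_width: 0.0003
```

Emit:
move_arm(jaw=[255,255,255,255,255,255], dp=[[0,0.0025,0],[0,0.0025,0],[0,0.0025,0],[0,0.0025,0],[0,0.0025,0],[0,0,0]], rotation=[[0,0,0],[0,0,0],[0,0,0],[0,0,0],[0,0,0],[0,0,0]])

```text
clock: 5.4
position: [0.5321, 0.048, 0.0457]
tool_rot: [3.142, 0.0, -0.203]
force: [-0.6, -0.1, -0.1]
grip_width: -0.0004
```

Emit:
move_arm(jaw=[255,255,255], dp=[[0,0.0025,0],[0,0.0025,0],[0,0,0]], rotation=[[0,0,0],[0,0,0],[0,0,0]])

```text
clock: 5.78
position: [0.5313, 0.0442, 0.0457]
tool_rot: [-3.141, 0.0, -0.203]
force: [-0.3, 0.9, 0.5]
grip_width: 0.0003
```

Emit:
move_arm(jaw=[255,255,255,255,255,255], dp=[[-0.00064,0.00338,0],[-0.00064,0.00338,0],[-0.00064,0.00338,0],[-0.00064,0.00338,0],[-0.00064,0.00338,0],[0,0,0]], rotation=[[0,0,-0.00637],[0,0,-0.00637],[0,0,-0.00637],[0,0,-0.00637],[0,0,-0.00637],[0,0,0]])

```text
clock: 6.52
position: [0.5266, 0.031, 0.0457]
tool_rot: [3.142, 0.0, -0.103]
force: [-1.2, 1.8, 0.5]
grip_width: 0.0002
```

```bash
cat >> h.py <<'E'
P=np.array([.6575,-.0122]); A0=3.5215
def rep():
    s=bot.observe(); p=np.array(s["position"]); yaw=s["tool_rot"][2]; t=np.array([np.sin(yaw),-np.cos(yaw)]); x=np.array([np.cos(yaw),np.sin(yaw)])
    r=P-p[:2]; f=np.array(s["force"])
    print("clk %.2f yaw %.3f travel(yaw) %.3f pivot in tool x %.1f y %.1f z %.1f  Ft %.1f Fr %.1f Fz %.1f"%(s["clock"],yaw,yaw+.2,1e3*r@x,1e3*r@t,1e3*p[2],f[:2]@t,f[:2]@x,f[2]))
if __name__=="__main__": rep()
E
python3 - <<'E'
from h import *
import cv2
rep()
c=calibration("wrist");a=grab_frame("wrist");cv2.imwrite("pics/w2.png",cv2.resize(a,(800,600),interpolation=cv2.INTER_CUBIC))
s=800/512
print(w2px("wrist",[*P,.064],c)*s)
np.savez("w2.npz",T=c["T"],K=c["camera_matrix"])
E
```

```text
clk 6.53 yaw -0.103 travel(yaw) 0.097 pivot in tool x 134.6 y 29.6 z 45.7  Ft -1.6 Fr -1.4 Fz 0.5
[ 540.96433967 -126.98920841]
```

View pics/w2.png

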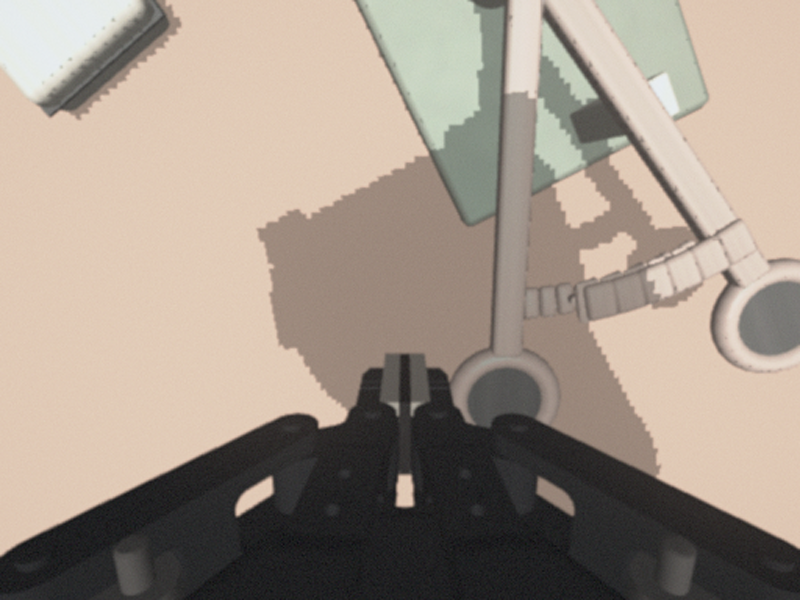

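Run:
```python
from h import *
d=np.load("w2.npz");c=dict(T=d["T"],camera_matrix=d["K"]);s=512/800
L=px2w("wrist",505*s,397*s,.0635,c)[:2]; r=L-P; print(L,np.hypot(*r),"travel",np.arctan2(r[1],r[0])-2.9415)
p=bot.observe()["position"][:2]; yaw=-.103
print("ring rel TCP in tool", (L-p)@[np.cos(yaw),np.sin(yaw)],(L-p)@[np.sin(yaw),-np.cos(yaw)])
```

```text
[0.52599054 0.00136466] 0.13220717416164335 travel 0.09731022554681878
ring rel TCP in tool 0.0023913878618593764 0.029765771468009655
```

Emit:
move_arm(jaw=[255,255,255,255], dp=[[-0.00068,0.00338,0],[-0.00068,0.00338,0],[-0.00068,0.00338,0],[0,0,0]], rotation=[[0,0,-0.00637],[0,0,-0.00637],[0,0,-0.00637],[0,0,0]])

```text
clock: 7.08
position: [0.5243, 0.0229, 0.0457]
tool_rot: [3.141, 0.0, -0.043]
force: [-1.2, 1.6, 0.1]
grip_width: -0.0002
```

```bash
python3 h.py
```

```text
clk 7.08 yaw -0.043 travel(yaw) 0.157 pivot in tool x 134.6 y 29.4 z 45.7  Ft -1.5 Fr -1.3 Fz 0.1
```

Emit:
move_arm(jaw=[255,255,255,255], dp=[[-0.0007,0.00338,0],[-0.0007,0.00338,0],[-0.0007,0.00338,0],[0,0,0]], rotation=[[0,0,-0.00637],[0,0,-0.00637],[0,0,-0.00637],[0,0,0]])

```text
clock: 7.58
position: [0.5225, 0.0155, 0.0457]
tool_rot: [-3.141, -0.0, 0.019]
force: [0.1, 4.9, -1.9]
grip_width: -0.0
```

Emit:
move_arm(jaw=[255,255,255,255], dp=[[-0.00035,0.00169,0],[-0.00035,0.00169,0],[-0.00035,0.00169,0],[0,0,0]], rotation=[[0,0,-0.00318],[0,0,-0.00318],[0,0,-0.00318],[0,0,0]])

```text
clock: 8.07
position: [0.5217, 0.0111, 0.0457]
tool_rot: [-3.141, 0.0, 0.048]
force: [-1.3, 4.6, 0.2]
grip_width: -0.0001
```

```bash
python3 h.py
```

```text
clk 8.07 yaw 0.048 travel(yaw) 0.248 pivot in tool x 134.5 y 29.8 z 45.7  Ft -4.7 Fr -1.1 Fz 0.2
```

Emit:
move_arm(jaw=[255,255,255], dp=[[-0.00035,0.00169,0],[-0.00035,0.00169,0],[0,0,0]], rotation=[[0,0,-0.00318],[0,0,-0.00318],[0,0,0]])

```text
clock: 8.45
position: [0.5213, 0.0085, 0.0457]
tool_rot: [-3.141, 0.0, 0.068]
force: [-2.0, 4.8, -1.2]
grip_width: -0.0001
```

```bash
python3 h.py
```

```text
clk 8.45 yaw 0.068 travel(yaw) 0.268 pivot in tool x 134.5 y 29.9 z 45.7  Ft -4.9 Fr -1.7 Fz -1.2
```

Emit:
move_arm(jaw=[255,255,255], dp=[[-0.00035,0.00169,0],[0,0,0],[0,0,0]], rotation=[[0,0,-0.00318],[0,0,0],[0,0,0]])

```text
clock: 8.82
position: [0.5211, 0.0075, 0.0456]
tool_rot: [-3.141, 0.0, 0.078]
force: [-1.7, 6.1, -2.0]
grip_width: -0.0001
```

```bash
python3 h.py
```

```text
clk 8.82 yaw 0.078 travel(yaw) 0.278 pivot in tool x 134.4 y 30.2 z 45.6  Ft -6.2 Fr -1.2 Fz -2.0
```

Emit:
move_arm(jaw=[255,255,255], dp=[[-0.00035,0.00169,0],[0,0,0],[0,0,0]], rotation=[[0,0,-0.00318],[0,0,0],[0,0,0]])

```text
clock: 9.2
position: [0.5209, 0.0062, 0.0456]
tool_rot: [-3.141, 0.0, 0.088]
force: [-1.8, 6.5, -2.4]
grip_width: -0.0
```

Emit:
move_arm(jaw=[255,255,255], dp=[[-0.00035,0.00169,0],[0,0,0],[0,0,0]], rotation=[[0,0,-0.00318],[0,0,0],[0,0,0]])

```text
clock: 9.57
position: [0.5208, 0.0043, 0.0457]
tool_rot: [3.142, 0.0, 0.097]
force: [-2.3, 4.0, -0.8]
grip_width: 0.0001
```

```bash
python3 h.py
```

```text
clk 9.57 yaw 0.097 travel(yaw) 0.297 pivot in tool x 134.5 y 29.7 z 45.7  Ft -4.2 Fr -1.9 Fz -0.8
```

Emit:
move_arm(jaw=[255,255,255], dp=[[-0.00035,0.00169,0],[-0.00035,0.00169,0],[0,0,0]], rotation=[[0,0,-0.00318],[0,0,-0.00318],[0,0,0]])

```text
clock: 9.95
position: [0.5205, 0.0016, 0.0457]
tool_rot: [-3.141, 0.0, 0.118]
force: [-2.1, 5.1, 0.3]
grip_width: -0.0
```

```bash
python3 h.py
```

```text
clk 9.95 yaw 0.118 travel(yaw) 0.318 pivot in tool x 134.5 y 29.8 z 45.7  Ft -5.3 Fr -1.5 Fz 0.3
```

Emit:
move_arm(jaw=[255,255,255], dp=[[-0.00035,0.00169,0],[0,0,0],[0,0,0]], rotation=[[0,0,-0.00318],[0,0,0],[0,0,0]])

```text
clock: 10.32
position: [0.5203, 0.0005, 0.0457]
tool_rot: [-3.141, 0.0, 0.128]
force: [-1.9, 6.7, -0.8]
grip_width: 0.0
```

```bash
python3 h.py
```

```text
clk 10.32 yaw 0.128 travel(yaw) 0.328 pivot in tool x 134.4 y 30.0 z 45.7  Ft -6.9 Fr -1.1 Fz -0.8
```

Emit:
move_arm(jaw=[255,255,255], dp=[[-0.00035,0.00169,0],[0,0,0],[0,0,0]], rotation=[[0,0,-0.00318],[0,0,0],[0,0,0]])

```text
clock: 10.7
position: [0.5202, -0.0007, 0.0457]
tool_rot: [-3.141, 0.0, 0.138]
force: [-2.8, 6.2, -0.6]
grip_width: 0.0004
```

Emit:
move_arm(jaw=[255,255,255], dp=[[-0.00035,0.00169,0],[0,0,0],[0,0,0]], rotation=[[0,0,-0.00318],[0,0,0],[0,0,0]])

```text
clock: 11.08
position: [0.5201, -0.0018, 0.0456]
tool_rot: [-3.141, 0.0, 0.148]
force: [-3.3, 8.0, -2.0]
grip_width: -0.0001
```

```bash
python3 h.py
```

```text
clk 11.07 yaw 0.148 travel(yaw) 0.348 pivot in tool x 134.4 y 30.6 z 45.6  Ft -8.4 Fr -2.1 Fz -2.0
```

Emit:
move_arm(jaw=[255,255,255], dp=[[-0.00035,0.00169,0],[0,0,0],[0,0,0]], rotation=[[0,0,-0.00318],[0,0,0],[0,0,0]])

```text
clock: 11.45
position: [0.5199, -0.0029, 0.0456]
tool_rot: [-3.14, 0.0, 0.158]
force: [-2.9, 10.4, -1.3]
grip_width: -0.0002
```

```bash
python3 h.py
```

```text
clk 11.45 yaw 0.158 travel(yaw) 0.358 pivot in tool x 134.4 y 30.9 z 45.6  Ft -10.7 Fr -1.2 Fz -1.3
```

Emit:
move_arm(jaw=[255,255,255], dp=[[-0.00035,0.00169,0],[0,0,0],[0,0,0]], rotation=[[0,0,-0.00318],[0,0,0],[0,0,0]])

```text
clock: 11.82
position: [0.5199, -0.004, 0.0456]
tool_rot: [-3.14, 0.0, 0.169]
force: [-3.0, 11.0, -2.1]
grip_width: -0.0001
```

```bash
python3 h.py
```

```text
clk 11.82 yaw 0.169 travel(yaw) 0.369 pivot in tool x 134.3 y 31.2 z 45.6  Ft -11.3 Fr -1.1 Fz -2.1
```

Emit:
move_arm(jaw=[255,255,255], dp=[[-0.00035,0.00169,0],[0,0,0],[0,0,0]], rotation=[[0,0,-0.00318],[0,0,0],[0,0,0]])

```text
clock: 12.2
position: [0.5199, -0.0055, 0.0457]
tool_rot: [-3.14, 0.0, 0.178]
force: [-3.2, 11.3, 0.4]
grip_width: -0.0003
```

```bash
python3 h.py
```

```text
clk 12.20 yaw 0.178 travel(yaw) 0.378 pivot in tool x 134.3 y 31.0 z 45.7  Ft -11.7 Fr -1.2 Fz 0.4
```

Emit:
move_arm(jaw=[255,255,255], dp=[[-0.00035,0.00169,0],[0,0,0],[0,0,0]], rotation=[[0,0,-0.00318],[0,0,0],[0,0,0]])

```text
clock: 12.58
position: [0.5198, -0.0066, 0.0457]
tool_rot: [-3.14, 0.0, 0.189]
force: [-4.1, 13.6, -0.5]
grip_width: 0.0001
```

```bash
python3 h.py
```

```text
clk 12.57 yaw 0.189 travel(yaw) 0.389 pivot in tool x 134.2 y 31.3 z 45.7  Ft -14.1 Fr -1.5 Fz -0.5
```

Emit:
move_arm(jaw=[255,255,255,255], dp=[[-0.00018,0.00085,0],[0,0,0],[0,0,0],[0,0,0]], rotation=[[0,0,-0.0016],[0,0,0],[0,0,0],[0,0,0]])

```text
clock: 13.08
position: [0.5197, -0.0071, 0.0456]
tool_rot: [-3.14, 0.0, 0.194]
force: [-3.7, 13.2, 0.9]
grip_width: -0.0004
```

Run:
```python
from h import *
import cv2
for i in range(4):
    rep(); a=grab_frame("wrist")
c=calibration("wrist");np.savez("w3.npz",T=c["T"],K=c["camera_matrix"]);cv2.imwrite("pics/w3.png",cv2.resize(a,(800,600),interpolation=cv2.INTER_CUBIC))
```

```text
clk 13.07 yaw 0.194 travel(yaw) 0.394 pivot in tool x 134.3 y 31.5 z 45.6  Ft -13.7 Fr -1.1 Fz 0.9
clk 13.12 yaw 0.194 travel(yaw) 0.394 pivot in tool x 134.2 y 31.5 z 45.6  Ft -13.8 Fr -0.7 Fz 0.6
clk 13.18 yaw 0.194 travel(yaw) 0.394 pivot in tool x 134.2 y 31.5 z 45.6  Ft -13.7 Fr -1.0 Fz 0.4
clk 13.22 yaw 0.194 travel(yaw) 0.394 pivot in tool x 134.2 y 31.5 z 45.6  Ft -13.7 Fr -1.3 Fz -0.2
```

Emit:
move_arm(jaw=[255,255,255,255], dp=[[-0.00025,0.00125,0],[0,0,0],[0,0,0],[0,0,0]], rotation=[[0,0,-0.0023],[0,0,0],[0,0,0],[0,0,0]])

```text
clock: 13.78
position: [0.5197, -0.008, 0.0456]
tool_rot: [-3.14, 0.0, 0.201]
force: [-4.2, 14.4, 0.1]
grip_width: -0.0001
```

Run:
```python
from h import *
import cv2
for i in range(3):
    rep(); a=grab_frame("wrist")
```

```text
clk 13.78 yaw 0.201 travel(yaw) 0.401 pivot in tool x 134.2 y 31.6 z 45.6  Ft -15.0 Fr -1.2 Fz 0.1
clk 13.82 yaw 0.201 travel(yaw) 0.401 pivot in tool x 134.2 y 31.6 z 45.6  Ft -14.6 Fr -1.4 Fz -0.0
clk 13.88 yaw 0.201 travel(yaw) 0.401 pivot in tool x 134.2 y 31.6 z 45.6  Ft -14.8 Fr -0.7 Fz -0.4
```

Emit:
move_arm(jaw=[255,255,255,255,255,255,255,255,255], dp=[[0,-0.004,0],[0,-0.008,0],[0,-0.012,0],[0,-0.012,0],[0,0,-0.03],[0,0,-0.03],[0,0,-0.03],[0,0,-0.03],[0,0,0]], rotation=[[0,0,0],[0,0,0],[0,0,0],[0,0,0],[0,0,0],[0,0,0],[0,0,0],[0,0,0],[0,0,0]])

```text
clock: 15.05
position: [0.5151, 0.0188, 0.1431]
tool_rot: [3.141, -0.003, 0.199]
force: [0.2, 0.1, -1.5]
grip_width: 0.0002
```

Emit:
move_arm(jaw=[255,255,255,255,255,255,255,255], dp=[[0,0,0],[0,0,0],[0,0,0],[0,0,0],[0,0,0],[0,0,0],[0,0,0],[0,0,0]], rotation=[[0,0,0],[0,0,0],[0,0,0],[0,0,0],[0,0,0],[0,0,0],[0,0,0],[0,0,0]])

```text
clock: 16.05
position: [0.5143, 0.0185, 0.1417]
tool_rot: [-3.142, -0.0, 0.199]
force: [0.4, 0.5, 0.2]
grip_width: 0.0001
```

Run:
```python
from h import *
import cv2
rep()
c=calibration("wrist");a=grab_frame("wrist");cv2.imwrite("pics/w4.png",cv2.resize(a,(800,600),interpolation=cv2.INTER_CUBIC))
np.savez("w4.npz",T=c["T"],K=c["camera_matrix"])
for q in ([*P,.064],[.5414,-.0812,.0635]): print(w2px("wrist",q,c)*800/512)
```

```text
clk 16.05 yaw 0.199 travel(yaw) 0.399 pivot in tool x 134.3 y 58.4 z 141.7  Ft -0.4 Fr 0.5 Fz 0.2
[541.60051435  20.26640946]
[607.66620211 301.56839887]
```

View pics/w4.png

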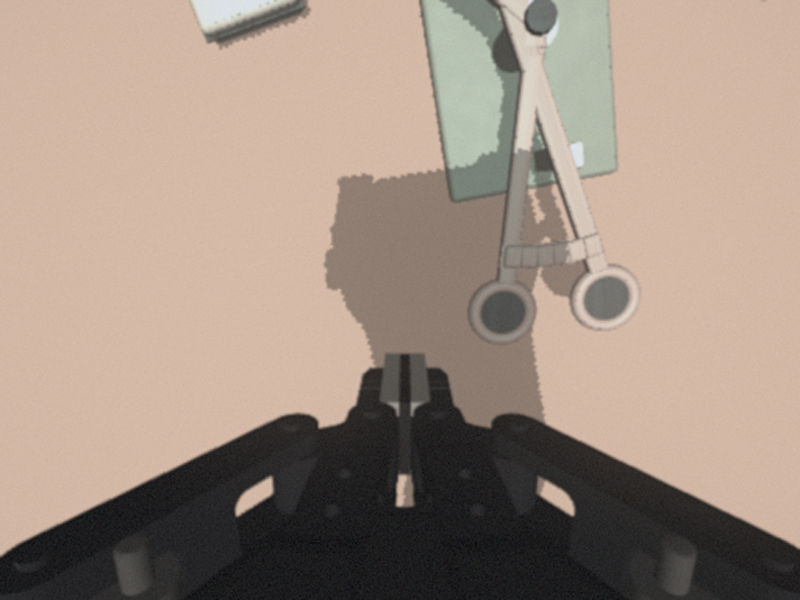

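The wrist view shows the loose ring at (502,311), held by the ratchet near the fixed ring at (605,297).

Run:
```python
from h import *
d=np.load("w4.npz");c=dict(T=d["T"],camera_matrix=d["K"]);s=512/800
L=px2w("wrist",502*s,311*s,.0635,c)[:2]; r=L-P; print(L,np.hypot(*r),"travel",np.arctan2(r[1],r[0])%(2*np.pi)-2.9415)
o=bot.observe();p=o["position"];yaw=o["tool_rot"][2]
for tr in (.37,np.arctan2(r[1],r[0])%(2*np.pi)-2.9415):
    th=2.9415+tr;Q=P+.134*np.array([np.cos(th),np.sin(th)]); e=Q-p[:2]
    print("to centre, tool mm",1e3*e@[np.cos(yaw),np.sin(yaw)],1e3*e@[np.sin(yaw),-np.cos(yaw)],"down",1e3*(p[2]-.0635))
import cv2
a=grab_frame("top")[145:205,235:305]; cv2.imwrite("pics/t2.png",cv2.resize(a,None,fx=8,fy=8,interpolation=cv2.INTER_CUBIC))
```

```text
[ 0.52569561 -0.02935308] 0.13291585695629632 travel 0.3295057766307936
to centre, tool mm 0.35104290909207236 54.52639535418354 down 78.20373874048386
to centre, tool mm 0.6214881366861622 49.10728435796867 down 78.20373874048386
```

View pics/t2.png

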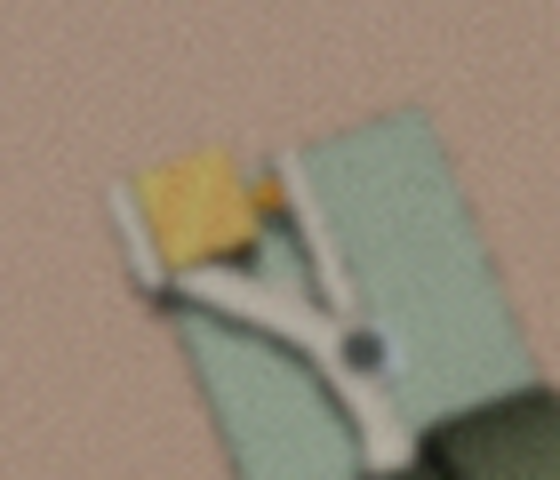

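Emit:
move_arm(jaw=[255,255,255,255,255,255,255,255,255,255], dp=[[0,0.0155,0],[0,0.0155,0],[0,0.0155,0],[0.0006,0.0155,0],[0,0,0.023],[0,0,0.023],[0,0,0.023],[0,0,0.0155],[0,0,0.008],[0,0,0]], rotation=[[0,0,0],[0,0,0],[0,0,0],[0,0,0],[0,0,0],[0,0,0],[0,0,0],[0,0,0],[0,0,0],[0,0,0]])

```text
clock: 17.4
position: [0.5246, -0.0301, 0.0676]
tool_rot: [-3.142, 0.0, 0.199]
force: [-0.8, -0.5, -1.2]
grip_width: 0.0
```

Emit:
move_arm(jaw=[255,255,255,255], dp=[[0,0,0.00125],[0,0,0.00125],[0,0,0.00125],[0,0,0]], rotation=[[0,0,0],[0,0,0],[0,0,0],[0,0,0]])

```text
clock: 17.9
position: [0.5246, -0.03, 0.0647]
tool_rot: [3.142, -0.0, 0.199]
force: [-0.0, 0.1, 0.6]
grip_width: -0.0001
```

```bash
python3 h.py
```

```text
clk 17.90 yaw 0.199 travel(yaw) 0.399 pivot in tool x 133.8 y 8.9 z 64.7  Ft -0.1 Fr 0.0 Fz 0.6
```

Emit:
move_arm(jaw=[255,255,255,255], dp=[[0,0,0.00125],[0,0,0.00125],[0,0,0.00125],[0,0,0]], rotation=[[0,0,0],[0,0,0],[0,0,0],[0,0,0]])

```text
clock: 18.4
position: [0.5245, -0.03, 0.0616]
tool_rot: [-3.142, 0.0, 0.2]
force: [0.7, -0.8, -0.5]
grip_width: 0.0
```

```bash
python3 h.py
```

```text
clk 18.40 yaw 0.200 travel(yaw) 0.400 pivot in tool x 133.8 y 8.9 z 61.6  Ft 0.9 Fr 0.6 Fz -0.5
```

Emit:
move_arm(jaw=[255,255,255], dp=[[0,0,0.00125],[0,0,0.00125],[0,0,0]], rotation=[[0,0,0],[0,0,0],[0,0,0]])

```text
clock: 18.77
position: [0.5245, -0.0301, 0.0596]
tool_rot: [-3.142, 0.0, 0.199]
force: [0.0, 0.6, 0.2]
grip_width: -0.0
```

```bash
python3 h.py
```

```text
clk 18.77 yaw 0.199 travel(yaw) 0.399 pivot in tool x 133.9 y 8.8 z 59.6  Ft -0.6 Fr 0.2 Fz 0.2
```

Run:
```python
from h import *
import cv2
c=calibration("wrist");a=grab_frame("wrist")
b=grab_frame("scene"); w=b[140:220,200:300]
cv2.imwrite("pics/w5.png",np.hstack([cv2.resize(a[150:350,180:430],(400,320),interpolation=cv2.INTER_CUBIC),cv2.resize(w,(400,320),interpolation=cv2.INTER_CUBIC)]))
np.savez("w5.npz",T=c["T"],K=c["camera_matrix"])
```

```text
(no output)
```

View pics/w5.png

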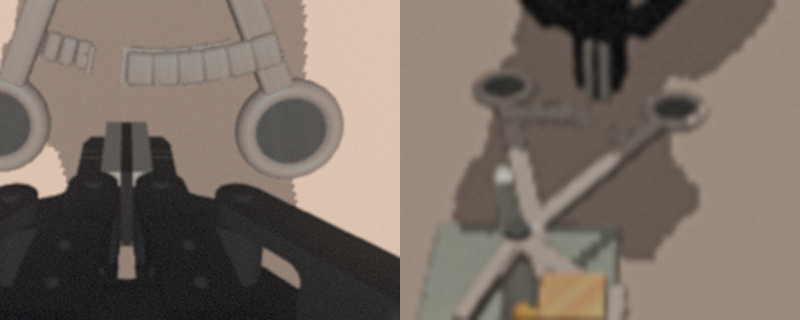

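The handle has already sprung open. In the right-hand scene crop the loose ring is back at about (675,105), its starting position. The shut fingertips hang free between the two handles, so I lift straight up and check.

Emit:
move_arm(jaw=[255,255,255,255,255,255,255,255,255,255], dp=[[0,0,-0.01],[0,0,-0.02],[0,0,-0.03],[0,0,-0.03],[0,0,-0.03],[0,0,-0.03],[0,0,-0.03],[0,0,-0.03],[0,0,0],[0,0,0]], rotation=[[0,0,0],[0,0,0],[0,0,0],[0,0,0],[0,0,0],[0,0,0],[0,0,0],[0,0,0],[0,0,0],[0,0,0]])

```text
clock: 20.12
position: [0.5243, -0.0301, 0.2279]
tool_rot: [3.141, -0.0, 0.199]
force: [0.0, 0.1, -0.9]
grip_width: 0.0004
```

Run:
```python
from h import *
import cv2
rep()
c=calibration("wrist");a=grab_frame("wrist");np.savez("w6.npz",T=c["T"],K=c["camera_matrix"])
t=grab_frame("top");s=grab_frame("scene")
A=cv2.resize(a,(800,600),interpolation=cv2.INTER_CUBIC)[0:300]
B=cv2.resize(t[145:195,235:302],(400,298),interpolation=cv2.INTER_CUBIC);C=cv2.resize(s[150:225,200:300],(400,298),interpolation=cv2.INTER_CUBIC)
cv2.imwrite("pics/c6.png",np.vstack([A,np.hstack([B,C])]))
for q in ([*P,.064],[.5255,.0145,.0635],[.5414,-.0812,.0635]): print(w2px("wrist",q,c)*800/512)
```

```text
clk 20.12 yaw 0.199 travel(yaw) 0.399 pivot in tool x 134.1 y 8.9 z 227.9  Ft -0.1 Fr 0.1 Fz -0.9
[420.78458682  67.73786236]
[343.76160882 263.93962229]
[482.5206295  268.86860565]
```

View pics/c6.png

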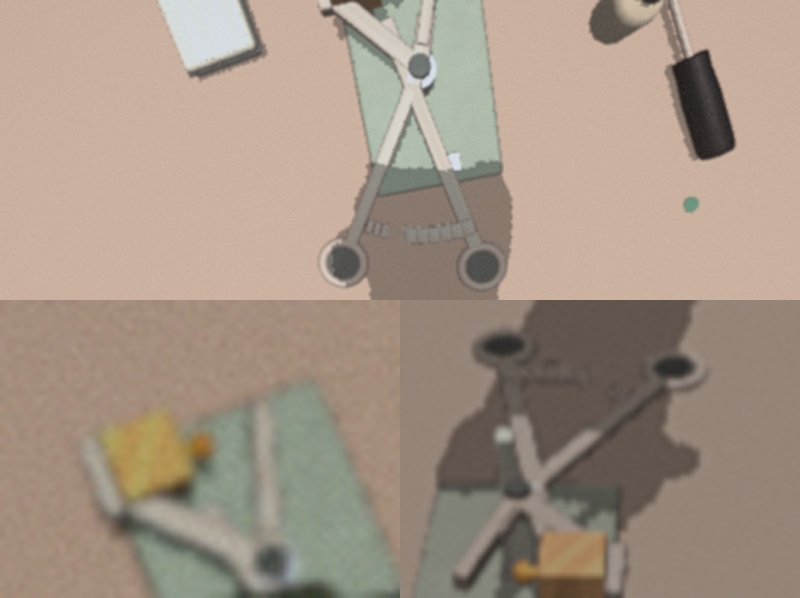

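Run:
```python
from h import *
d=np.load("w4.npz");c=dict(T=d["T"],camera_matrix=d["K"]);s=512/800
Q=[px2w("wrist",u*s,v*s,z,c)[:2] for u,v,z in((541,16,.064),(502,311,.0635),(605,297,.0635))]
a=[np.arctan2(*(q-Q[0])[::-1])%(2*np.pi) for q in Q[1:]]; print("held travel rel. fixed ring",.58-(a[1]-a[0]-.1566), [np.hypot(*(q-Q[0])) for q in Q[1:]])
for x in(0,.007,.011):
  for z in(.0596,.0516): print(x,z,w2px("scene",[.5245+x,-.0301+x*.2,z]))
f=lambda u,v,sc,z:px2w("top",235+(u+.5)/sc-.5,145+(v+.5)/sc-.5,z)[:2]
h0=f(180,118,5,.066);h1=f(202,446-300,5.97,.066);y=np.array([-np.sin(.38),np.cos(.38)]);x=np.array([np.cos(.38),np.sin(.38)])
print("stud moved mm",(h1-h0)@y*1e3,(h1-h0)@x*1e3)
```

```text
held travel rel. fixed ring 0.34056197765006035 [np.float64(0.13452723171193512), np.float64(0.13390405649440523)]
0 0.0596 [249.35162154 162.96775892]
0 0.0516 [249.45753804 165.97511028]
0.007 0.0596 [248.5679715  164.72159409]
0.007 0.0516 [248.67905946 167.73802157]
0.011 0.0596 [248.11565024 165.73390428]
0.011 0.0516 [248.22974903 168.7555119 ]
stud moved mm 5.610989420867118 0.02189065136874637
```

The handle is wide open: ring at (343,262), as at the start. The stud moved about 5.6 mm by a coarse reading. But it came open with almost no measured press, so I can't be sure the ratchet let go through the press. There is time left, so I repeat the whole cycle with closer monitoring.

Emit:
move_arm(jaw=[255,255,255,255,255,255,255,255,255,255], dp=[[0,0,0],[0,0,0],[0,0,0],[0,0,0],[-0.0019,-0.0196,0],[-0.0019,-0.0196,0],[-0.0019,-0.0196,0],[-0.0019,-0.0196,0],[-0.0019,-0.0196,0],[0,0,0]], rotation=[[0,0,0.032],[0,0,0.032],[0,0,0.032],[0,0,0.032],[0,0,0],[0,0,0],[0,0,0],[0,0,0],[0,0,0],[0,0,0]])

```text
clock: 21.52
position: [0.533, 0.0497, 0.2277]
tool_rot: [-3.141, 0.0, -0.201]
force: [-0.8, -1.1, 0.6]
grip_width: -0.0001
```

Emit:
move_arm(jaw=[255,255,255,255,255,255,255,255,255], dp=[[0,0,0.0285],[0,0,0.0285],[0,0,0.0285],[0,0,0.0285],[0,0,0.0285],[0,0,0.0285],[0,0,0.0285],[0,0,0.0285],[0,0,0]], rotation=[[0,0,0],[0,0,0],[0,0,0],[0,0,0],[0,0,0],[0,0,0],[0,0,0],[0,0,0],[0,0,0]])

```text
clock: 22.65
position: [0.532, 0.0477, 0.0442]
tool_rot: [3.14, 0.002, -0.203]
force: [-0.2, 0.1, 0.0]
grip_width: 0.0001
```

```bash
python3 h.py
```

```text
clk 22.65 yaw -0.203 travel(yaw) -0.003 pivot in tool x 135.0 y 33.3 z 44.2  Ft -0.0 Fr -0.2 Fz 0.0
```

Emit:
move_arm(jaw=[255,255,255,255,255,255,255,255,255,255], dp=[[0,0.0043,0],[-0.0007,0.00338,0],[-0.0007,0.00338,0],[-0.0007,0.00338,0],[-0.0007,0.00338,0],[-0.0007,0.00338,0],[-0.0007,0.00338,0],[-0.0007,0.00338,0],[-0.0007,0.00338,0],[-0.0007,0.00338,0]], rotation=[[0,0,0],[0,0,-0.00637],[0,0,-0.00637],[0,0,-0.00637],[0,0,-0.00637],[0,0,-0.00637],[0,0,-0.00637],[0,0,-0.00637],[0,0,-0.00637],[0,0,-0.00637]])

```text
clock: 23.9
position: [0.5241, 0.0212, 0.0453]
tool_rot: [3.142, 0.0, -0.021]
force: [0.4, 1.5, 0.1]
grip_width: 0.0
```

```bash
python3 h.py
```

```text
clk 23.90 yaw -0.021 travel(yaw) 0.179 pivot in tool x 134.0 y 30.6 z 45.3  Ft -1.5 Fr 0.4 Fz 0.1
```

Emit:
move_arm(jaw=[255,255,255,255,255,255], dp=[[-0.0007,0.00338,0],[-0.0007,0.00338,0],[-0.0007,0.00338,0],[-0.0007,0.00338,0],[0,0,0],[0,0,0]], rotation=[[0,0,-0.00637],[0,0,-0.00637],[0,0,-0.00637],[0,0,-0.00637],[0,0,0],[0,0,0]])

```text
clock: 24.65
position: [0.522, 0.0106, 0.0453]
tool_rot: [3.142, 0.0, 0.057]
force: [-1.9, 1.5, 1.1]
grip_width: 0.0
```

```bash
python3 h.py
```

```text
clk 24.65 yaw 0.057 travel(yaw) 0.257 pivot in tool x 134.0 y 30.5 z 45.3  Ft -1.6 Fr -1.8 Fz 1.1
```

Emit:
move_arm(jaw=[255,255,255,255,255,255], dp=[[-0.00035,0.00169,0],[-0.00035,0.00169,0],[-0.00035,0.00169,0],[-0.00035,0.00169,0],[-0.00035,0.00169,0],[0,0,0]], rotation=[[0,0,-0.00318],[0,0,-0.00318],[0,0,-0.00318],[0,0,-0.00318],[0,0,-0.00318],[0,0,0]])

```text
clock: 25.4
position: [0.5212, 0.0036, 0.0453]
tool_rot: [3.142, 0.0, 0.107]
force: [-1.9, 2.8, 1.2]
grip_width: -0.0004
```

```bash
python3 h.py
```

```text
clk 25.40 yaw 0.107 travel(yaw) 0.307 pivot in tool x 133.9 y 30.3 z 45.3  Ft -3.0 Fr -1.6 Fz 1.2
```

Emit:
move_arm(jaw=[255,255,255,255], dp=[[-0.00035,0.00169,0],[-0.00035,0.00169,0],[-0.00035,0.00169,0],[0,0,0]], rotation=[[0,0,-0.00318],[0,0,-0.00318],[0,0,-0.00318],[0,0,0]])

```text
clock: 25.9
position: [0.5208, -0.0, 0.0453]
tool_rot: [-3.141, 0.0, 0.138]
force: [-2.2, 7.1, 0.8]
grip_width: -0.0004
```

```bash
python3 h.py
```

```text
clk 25.90 yaw 0.138 travel(yaw) 0.338 pivot in tool x 133.7 y 30.9 z 45.3  Ft -7.3 Fr -1.2 Fz 0.8
```

Emit:
move_arm(jaw=[255,255,255,255], dp=[[-0.00035,0.00169,0],[-0.00035,0.00169,0],[-0.00035,0.00169,0],[0,0,0]], rotation=[[0,0,-0.00318],[0,0,-0.00318],[0,0,-0.00318],[0,0,0]])

```text
clock: 26.4
position: [0.5205, -0.0033, 0.0452]
tool_rot: [-3.14, -0.0, 0.169]
force: [-3.6, 11.2, -1.7]
grip_width: -0.0002
```

```bash
python3 h.py
```

```text
clk 26.40 yaw 0.169 travel(yaw) 0.369 pivot in tool x 133.6 y 31.8 z 45.2  Ft -11.7 Fr -1.7 Fz -1.7
```

Emit:
move_arm(jaw=[255,255,255], dp=[[-0.00035,0.00169,0],[-0.00035,0.00169,0],[0,0,0]], rotation=[[0,0,-0.00318],[0,0,-0.00318],[0,0,0]])

```text
clock: 26.78
position: [0.5203, -0.0059, 0.0452]
tool_rot: [-3.14, -0.0, 0.189]
force: [-4.3, 12.3, 0.6]
grip_width: 0.0
```

```bash
python3 h.py
```

```text
clk 26.77 yaw 0.189 travel(yaw) 0.389 pivot in tool x 133.6 y 32.0 z 45.2  Ft -12.9 Fr -1.9 Fz 0.6
```

Emit:
move_arm(jaw=[255,255,255,255], dp=[[-0.00035,0.00169,0],[-0.00018,0.00085,0],[0,0,0],[0,0,0]], rotation=[[0,0,-0.00318],[0,0,-0.0016],[0,0,0],[0,0,0]])

```text
clock: 27.28
position: [0.5202, -0.0076, 0.0452]
tool_rot: [-3.14, -0.0, 0.204]
force: [-5.1, 13.3, 0.9]
grip_width: 0.0
```

```bash
python3 h.py
```

```text
clk 27.27 yaw 0.204 travel(yaw) 0.404 pivot in tool x 133.5 y 32.4 z 45.2  Ft -14.0 Fr -2.3 Fz 0.9
```

Emit:
move_arm(jaw=[255,255,255,255], dp=[[-0.00035,0.00169,0],[0,0,0],[0,0,0],[0,0,0]], rotation=[[0,0,-0.00318],[0,0,0],[0,0,0],[0,0,0]])

```text
clock: 27.78
position: [0.5202, -0.0087, 0.0452]
tool_rot: [-3.139, -0.0, 0.215]
force: [-5.2, 15.9, -0.4]
grip_width: -0.0004
```

```bash
python3 h.py
```

```text
clk 27.77 yaw 0.215 travel(yaw) 0.415 pivot in tool x 133.4 y 32.6 z 45.2  Ft -16.6 Fr -1.7 Fz -0.4
```

Emit:
move_arm(jaw=[255,255,255,255,255,255,255,255,255], dp=[[0,-0.004,0],[0,-0.008,0],[0,-0.012,0],[0,-0.012,0],[0,0,-0.03],[0,0,-0.03],[0,0,-0.03],[0,0,-0.03],[0,0,0]], rotation=[[0,0,0],[0,0,0],[0,0,0],[0,0,0],[0,0,0],[0,0,0],[0,0,0],[0,0,0],[0,0,0]])

```text
clock: 28.9
position: [0.5152, 0.0176, 0.1427]
tool_rot: [3.141, -0.003, 0.212]
force: [-0.6, -0.5, -1.1]
grip_width: -0.0001
```

```bash
cat > trk.py <<'E'
from h import *
import cv2
T0=cv2.imread("pics/w4.png"); tl=T0[276:346,467:537]; tf=T0[262:332,570:640]  # centres (502,311),(605,297)
def trk():
    clk=bot.observe()["clock"];c=calibration("wrist");a=cv2.resize(grab_frame("wrist"),(800,600),interpolation=cv2.INTER_CUBIC)
    out=[]
    for t in(tl,tf):
        m=cv2.matchTemplate(a,t,cv2.TM_CCOEFF_NORMED);_,v,_,l=cv2.minMaxLoc(m);u=(l[0]+35,l[1]+35)
        q=px2w("wrist",u[0]*.64,u[1]*.64,.0635,c)[:2]-P; out.append((u,round(v,2),np.arctan2(q[1],q[0])%(2*np.pi),np.hypot(*q)))
    print("%.2f"%clk,out[0][:2],out[1][:2],"travel %.3f rel.fixed %.3f r %.4f"%(out[0][2]-2.9415,.58-(out[1][2]-out[0][2]-.1566),out[0][3])); return a
E
python3 -c "
from trk import *
trk(); trk()"
```

```text
28.90 ((489, 312), 0.9) ((602, 301), 0.99) travel 0.289 rel.fixed 0.294 r 0.1328
28.95 ((490, 312), 0.9) ((603, 300), 0.99) travel 0.292 rel.fixed 0.296 r 0.1331
```

Emit:
move_arm(jaw=[255,255,255,255,255,255,255,255], dp=[[0,0,0],[0,0,0],[0,0,0],[0,0,0],[0,0,0],[0,0,0],[0,0,0],[0,0,0]], rotation=[[0,0,0],[0,0,0],[0,0,0],[0,0,0],[0,0,0],[0,0,0],[0,0,0],[0,0,0]])

```text
clock: 30.0
position: [0.5144, 0.0174, 0.1413]
tool_rot: [-3.142, 0.0, 0.212]
force: [0.2, -0.4, -0.2]
grip_width: 0.0002
```

```bash
python3 -c "
from trk import *
trk(); cv2.imwrite('pics/w7.png',trk())
rep()"
```

```text
30.00 ((490, 311), 0.9) ((603, 300), 0.99) travel 0.290 rel.fixed 0.297 r 0.1328
30.05 ((490, 311), 0.9) ((603, 300), 0.99) travel 0.290 rel.fixed 0.297 r 0.1328
clk 30.10 yaw 0.212 travel(yaw) 0.412 pivot in tool x 133.6 y 59.1 z 141.3  Ft -0.7 Fr -0.3 Fz -0.1
```

Emit:
move_arm(jaw=[255,255,255,255,255,255,255,255,255,255], dp=[[0,0.0135,0],[0,0.0135,0],[0,0.0135,0],[0.0008,0.0135,0],[0,0,0.023],[0,0,0.023],[0,0,0.023],[0,0,0.015],[0,0,0.006],[0,0,0]], rotation=[[0,0,0],[0,0,0],[0,0,0],[0,0,0],[0,0,0],[0,0,0],[0,0,0],[0,0,0],[0,0,0],[0,0,0]])

```text
clock: 31.35
position: [0.5242, -0.0247, 0.0694]
tool_rot: [-3.142, 0.0, 0.212]
force: [-0.3, 0.3, 0.8]
grip_width: -0.0003
```

```bash
python3 -c "
from trk import *
rep(); cv2.imwrite('pics/w8.png',trk())"
```

```text
clk 31.35 yaw 0.212 travel(yaw) 0.412 pivot in tool x 132.9 y 15.9 z 69.4  Ft -0.4 Fr -0.2 Fz 0.8
31.35 ((583, 353), 0.63) ((580, 359), 0.52) travel 0.769 rel.fixed 0.748 r 0.1334
```

View pics/w8.png

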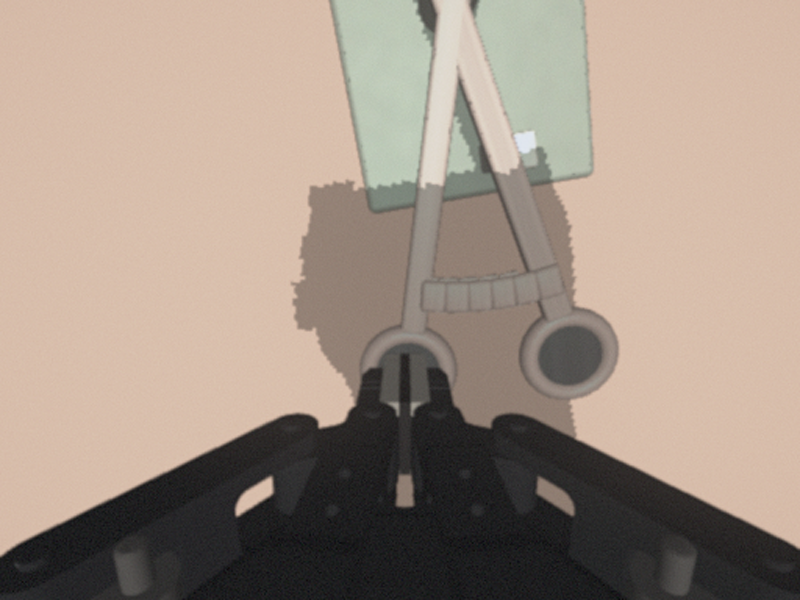

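The fingertips sit over the loose ring at about (408,370), and the ratchet is still engaged. Now I press slowly.

Emit:
move_arm(jaw=[255,255,255,255], dp=[[0,0,0.002],[0,0,0.002],[0,0,0.002],[0,0,0]], rotation=[[0,0,0],[0,0,0],[0,0,0],[0,0,0]])

```text
clock: 31.9
position: [0.5241, -0.0247, 0.0644]
tool_rot: [-3.142, 0.0, 0.212]
force: [0.3, -0.1, -0.6]
grip_width: -0.0001
```

```bash
python3 h.py
```

```text
clk 31.90 yaw 0.212 travel(yaw) 0.412 pivot in tool x 133.0 y 15.9 z 64.4  Ft 0.1 Fr 0.3 Fz -0.6
```

Emit:
move_arm(jaw=[255,255,255], dp=[[0,0,0.00125],[0,0,0.00125],[0,0,0]], rotation=[[0,0,0],[0,0,0],[0,0,0]])

```text
clock: 32.28
position: [0.5242, -0.0245, 0.0625]
tool_rot: [-3.141, -0.0, 0.213]
force: [-0.6, 1.0, 1.6]
grip_width: 0.0002
```

```bash
python3 h.py
```

```text
clk 32.27 yaw 0.213 travel(yaw) 0.413 pivot in tool x 132.9 y 16.1 z 62.5  Ft -1.1 Fr -0.4 Fz 1.6
```

Emit:
move_arm(jaw=[255,255,255], dp=[[0,0,0.00125],[0,0,0.00125],[0,0,0]], rotation=[[0,0,0],[0,0,0],[0,0,0]])

```text
clock: 32.65
position: [0.5241, -0.0247, 0.0604]
tool_rot: [-3.142, 0.0, 0.212]
force: [0.4, -0.5, 0.7]
grip_width: -0.0002
```

```bash
python3 h.py
```

```text
clk 32.65 yaw 0.212 travel(yaw) 0.412 pivot in tool x 133.0 y 15.9 z 60.4  Ft 0.6 Fr 0.3 Fz 0.7
```

Emit:
move_arm(jaw=[255,255,255], dp=[[0,0,0.00125],[0,0,0.00125],[0,0,0]], rotation=[[0,0,0],[0,0,0],[0,0,0]])

```text
clock: 33.02
position: [0.5241, -0.0246, 0.0584]
tool_rot: [-3.142, 0.0, 0.212]
force: [-0.5, 0.6, -0.7]
grip_width: -0.0003
```

```bash
python3 h.py
```

```text
clk 33.02 yaw 0.212 travel(yaw) 0.412 pivot in tool x 133.0 y 16.0 z 58.4  Ft -0.7 Fr -0.4 Fz -0.7
```

Emit:
move_arm(jaw=[255,255,255,255,255,255,255,255,255,255], dp=[[0,0,-0.01],[0,0,-0.02],[0,0,-0.03],[0,0,-0.03],[0,0,-0.03],[0,0,-0.03],[0,0,-0.03],[0,0,-0.03],[0,0,0],[0,0,0]], rotation=[[0,0,0],[0,0,0],[0,0,0],[0,0,0],[0,0,0],[0,0,0],[0,0,0],[0,0,0],[0,0,0],[0,0,0]])

```text
clock: 34.28
position: [0.5239, -0.0247, 0.2267]
tool_rot: [3.141, -0.0, 0.212]
force: [0.7, -0.4, -1.4]
grip_width: 0.0002
```

Run:
```python
from h import *
import cv2
rep()
c=calibration("wrist");a=grab_frame("wrist");t=grab_frame("top");s=grab_frame("scene")
A=cv2.resize(a,(800,600),interpolation=cv2.INTER_CUBIC)[0:300]
t0=cv2.imread("pics/top0.png")
B=cv2.resize(t[150:190,235:289],(400,296),interpolation=cv2.INTER_CUBIC);C=cv2.resize(t0[150:190,235:289],(400,296),interpolation=cv2.INTER_CUBIC)
cv2.imwrite("pics/c9.png",np.vstack([A,np.hstack([B,C])]))
for q in ([*P,.064],[.5255,.0145,.0635],[.5414,-.0812,.0635]): print(w2px("wrist",q,c)*800/512)
```

```text
clk 34.27 yaw 0.212 travel(yaw) 0.412 pivot in tool x 133.2 y 15.9 z 226.7  Ft 0.5 Fr 0.6 Fz -1.4
[432.14334181  68.82601359]
[351.34370764 264.52308037]
[490.40528575 271.22770925]
```

View pics/c9.png

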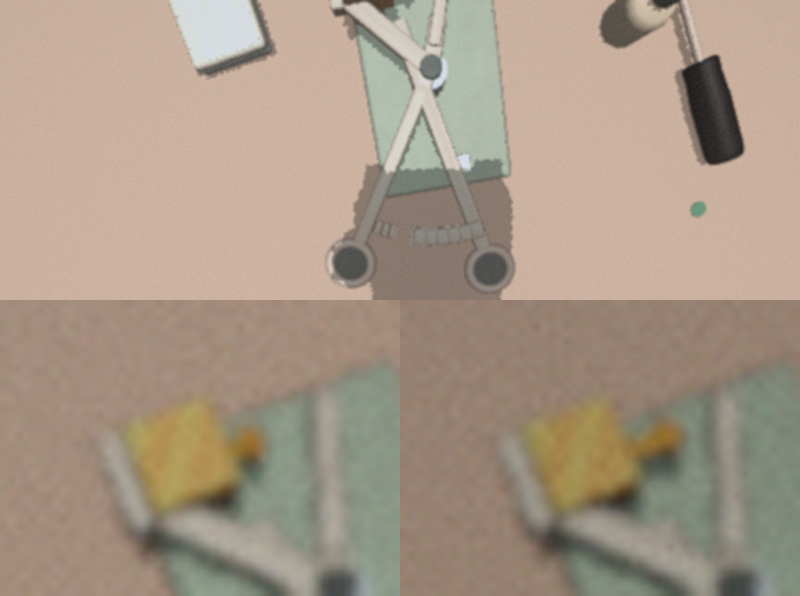

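The top of the picture shows the loose ring back at (351,264), against a predicted open position of (351,264.5). Below it, the stud head (left) sits about 6 mm nearer the block than at the start (right). Handing in.

```bash
python3 -c "
from workcell import workorder
print(workorder.job_done())"
```

```text
the job is handed in; nothing more can be done
None
```

I drove the stud to its stop, let the ratchet hold the handle with the hand off, then pressed it free so it swung wide open. The job was handed in at about 34 s.

I ran the whole cycle twice, because the first release showed almost no measured press and I could not tell what had freed the handle.

| | Push-back at the stop | Handle with the hand off | Release |
|---|---|---|---|
| First cycle | about 15 N | still held after about 2 s, one picture | no press force seen; the handle was found open |
| Second cycle | about 16.5 N, the highest I read | steady at about 0.295 rad from 28.9 to 30.05 s | 1.6 N just after contact, then it sprang open by itself |

**Final checks:**
- **Handle:** the loose ring is back at its open position within about 1 px.
- **Stud:** the head is about 6 mm nearer the block than at the start. The push rose at nearly the same handle angle in both cycles.
- **Robot:** it is clear above the forceps. In the last picture I saw no sign that the bottle, case or screwdriver had moved, but I did not measure them.

**What did not quite agree:**
- **Release depth:** the handle let go after about 1 to 3 mm of press, less than the 4 to 7 mm given.
- **Held angle:** it was about 0.335 rad the first time and 0.295 rad the second. The first does not match a tooth position (0.30 or 0.37).
- **Stud travel:** the picture reading is only good to about 1.5 mm, so bottoming rests mainly on the force readings.

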